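# Load two mugs into the carrier tray, handles to the front

## Task

Move the two navy mugs from the slanted stands into the wooden carrier tray, one in each compartment. Set each down gently so that it stands upright on the tray floor with its handle out through the notch in the front wall, and let go; do not tip the toothpick glass or push it away.

Things in the scene. Friction and masses are not known exactly. Their poses are not given: they have to be found in the camera images.
- mug_a: navy mug, white inside, 81 mm across, 81 mm high, 0.3 kg; starts foot flat on a slanted stand, leaning 28 degrees. z: its own axis, foot to mouth. Origin at foot level, 14.5 mm off the axis: the round body (radius 40 mm) is centred at y = +14.5. Handle along -y: 12 mm thick in x, flat-sided, acts as a solid slab y -20 to -56, z 12 to 71 mm; pinch it across x, fingers along the mug's -z
- mug_b: second navy mug, same shape, size and frame as mug_a (origin 14.5 mm off the round body's axis, handle along -y, 12 mm thick); on the other stand, its handle pointing another way. Either mug may go in either compartment
- mug_a_grip (a point): point in the middle of mug_a's handle thickness, well up the handle: x = 0, y = -43, z = 58 mm in the mug's frame; its axes are the mug's
- mug_b_grip (a point): the same point on mug_b's handle
- mug_a_base (a point): centre of the foot of mug_a's round body (x = 0, y = 14.5, z = 0 mm in the mug's frame)
- mug_b_base (a point): centre of the foot of mug_b's round body
- tray: wooden carrier tray, fixed, 118 deep (x) x 230 wide (y) x 30 mm high: two compartments side by side in y, each 106 x 106 mm inside, cork floor 6 mm above the worktop, walls 6 mm. Its front wall (-x side, facing the robot) has a notch 38 mm wide, down to the floor, in the middle of each compartment. Origin: centre of underside; x to the back, z up
- tray_left (a point): centre of the floor top of the tray's +y compartment; axes as the tray's
- tray_right (a point): centre of the floor top of the tray's -y compartment; axes as the tray's
- stand_a: fixed slanted cup stand, 130 x 110 mm, 80 mm high at the back: light wood board on legs, sloping 28 degrees down to its front (-x), two black stop pegs 16 mm high at the low edge, board's middle 50 mm above the worktop. Origin: centre of underside. Holds mug_a, handle to the stand's left (+y)
- stand_b: second fixed stand of the same kind; holds mug_b, handle to the stand's right (-y), turned 20 degrees up the slope
- toothpick_glass: bystander: small clear glass of toothpicks, 61 mm across, 72 mm high, loose, in front between the stands and the tray; origin at the centre of its underside

How it is judged:
By the outcome, as a careful person would: the job done as asked, in the order asked, and still so for the second after the job is handed in, with the robot touching nothing.
It also fails if it takes over 72 s, if anything falls off the work surface, if the arm or the gripper's body presses on something with over 40 N, if the wrist force passes 120 N, or if a joint passes its speed limit or range.

## Robot

A 6-joint arm with a two-finger parallel gripper is mounted at the origin on a cart in front of the work surface, level with it; the furniture and walls round the work are solid. World frame = base frame: x ahead of the robot, y to its left, z up, the work surface at z = 0. Lengths are in m, angles in rad, forces in N, time in s.
With the tool pointing down it reaches from about 0.25 to 0.725 m from the base axis. Payload 4 kg.
Tool frame: the origin (TCP) lies midway between the tips of the shut fingers; the grasp point (between the pads) lies grip_point_offset behind it (grip_point_offset is the distance from the TCP to the grasp point, in m); z points along the fingers, y is the line along which they close (so a half turn about z gives the same grasp; the last joint's range is limited). The gripper opens to 85 mm and grips with 20 to 120 N. Pads are 22 mm wide; open, the fingers measure 114 mm over their backs; the gripper's body (76 mm by 85 mm) begins 54 mm behind the grasp point. The pads swing forward as they close: fully open they stand 13 mm farther back than shut.
Start: joints at [0, 0.241, 0.005, 1.335, 0, 1.571], TCP at [0.5, -0, 0.231] pointing down, gripper open.
Joint ranges: [-2.72, 2.72], [-1.05, 1.87], [-1.09, 1.28], [-1.99, 2.15], [-1.42, 1.44], [-3.14, 3.14]. Speed limits (rad/s): [2.79, 2.79, 3.14, 3.14, 3.14, 3.14].

## Interface

Orientations are given as a unit quaternion [x, y, z, w].
In Python, from workcell import * gives the robot as it stands. The module is installed in compiled form; this text tells all that it offers.
- The arm moves only by the tool arm_command, never from a script. Its arguments are lists of equal length, an entry for each row: "slide": the shift along the tool's x, y, z in cm, a list of three; "spin": the turn about the tool's z in degrees. A call has exactly 5 rows; each row is the pose to reach, as a shift and turn from the pose commanded when the call began, along the tool's axes at that moment; what a row does not reach only later rows make up. A row lasts 1/8 s, in which the tool goes at most 62.5 mm and 10.7 degrees, less where a joint would pass 70% of its speed; a pose out of reach is approached as far as the arm can. A call with a gripper value outside its range is refused whole. "jaw" is the finger opening in cm, from 0 to 8.54, set as the call begins (left out, the last holds). The fingers move at their own pace and stop on an object; the grip force is fixed at half the most. Time passes only in rows, so rows that repeat a pose let the fingers close, or fill a call up. It gives the time, the measured TCP pose, the force, the opening and the grip force at its end, in the units of the state.
- get_obs(): the state, without advancing time (a new reading comes with each control period).
- camera(name): name is "scene" or "side" or "wrist"; returns a dict with "pixels" (420x560x3 uint8, red, green, blue), "range_z" (420x560 float32, m along the optical axis (not along the pixel's ray), 0 where there is no reading), "intrinsics" (3x3 intrinsics, pixels), "rvec" (rotation vector, rad) and "tvec" (3), from world to camera coordinates, as OpenCV has them. Camera axes: x right, y down, z forward; pixel columns grow to the right and rows downward; lengths in m; the calibration is good to about 2 mm. The wrist camera is an equidistant fisheye: a pixel r from the principal point sees the ray r / f radians off the axis. A picture is of the moment at which its call begins.
- job_done(): hands the job in; it is judged then, once.
Trained networks look in a picture, given as the dict that the camera call returned (one of the last four; its "shot" number tells which), for a name from the list of things; names that differ only in an ending like _2 or _b are one class to them, and where a whole thing is asked for, a point or a joint stands for the part that bears it (a point fixed in the world has none). Each returns a list of dicts, best first, with "confidence" (0 to 1); they miss things now and then, are a little off and sometimes report something else, mostly with a low value. They report only what shows in the picture. A call takes as long as a camera call.
- recognise(picture, thing): "centre" ([column, row] in pixels, amid what is visible of it).
- landmark_of(picture, thing): "centre" ([column, row] in pixels: a listed point, or the origin of a listed thing).
The state is a dict: "clock": time; "joint_pos": joint angles; "joint_vel": joint speeds; "tau": joint torques, N m; "eef_pos": TCP position; "tool_rot": TCP orientation; "ft_force": force on the tool from outside, world axes, zero at the start; "ft_torque": the same for the moment, N m; "grip_width": finger opening in m; "grasp_force": force on a finger pad.
Only numpy, scipy, OpenCV 4.12 (cv2) and the standard library are available. Lean on these libraries where they do the work, as an engineer would, in place of code of your own. Each camera call takes 0.05 s, during which the arm holds its last target. There are 200 camera calls.

## Working session

There is one attempt and no reset: what is moved stays moved. The work goes in short steps, Python scripts to look and compute and a tool call to move; the robot and the scene stay as the last step left them, time stands still between calls to the robot, and variables do not carry over. Pictures are saved under pics/ and viewed, at most 10 in all, crops included, and the job is handed in when it is done.

Besides the shell and the picture viewer there is one more tool, called after "Request:" as name(argument=value, ...) on one line, values as JSON. arm_command: Moves the arm, as the interface text tells. Its arguments: {"type":"object","properties":{"slide":{"type":"array","items":{"type":"array","items":{"type":"number"}}},"spin":{"type":"array","items":{"type":"number"}},"jaw":{"type":"number"}},"required":["slide","spin"]}

```bash
mkdir -p pics; cat > h.py <<'E'
from workcell import *
import numpy as np, cv2
def save(p,n): cv2.imwrite('pics/'+n, cv2.cvtColor(p["pixels"],cv2.COLOR_RGB2BGR))
def unproj(p,uv,z):
    K=p["intrinsics"]; R=cv2.Rodrigues(np.array(p["rvec"],float))[0]; t=np.array(p["tvec"]).ravel()
    c=np.array([(uv[0]-K[0,2])/K[0,0]*z,(uv[1]-K[1,2])/K[1,1]*z,z]); return R.T@(c-t)
def ray(p,uv):
    o=unproj(p,uv,0); d=unproj(p,uv,1)-o; return o,d/np.linalg.norm(d)
def tri(rs):
    A=sum(np.eye(3)-np.outer(d,d) for o,d in rs); b=sum((np.eye(3)-np.outer(d,d))@o for o,d in rs)
    x=np.linalg.solve(A,b); return x,[np.linalg.norm(np.cross(x-o,d)) for o,d in rs]
def proj(p,X):
    return cv2.projectPoints(np.array(X,float).reshape(-1,3),np.array(p["rvec"],float),np.array(p["tvec"],float),p["intrinsics"],None)[0].reshape(-1,2)
def cloud(p):
    z=p["range_z"]; K=p["intrinsics"]; v,u=np.indices(z.shape)
    c=np.stack([(u-K[0,2])/K[0,0]*z,(v-K[1,2])/K[1,1]*z,z],-1)
    R=cv2.Rodrigues(np.array(p["rvec"],float))[0]; return (c-np.array(p["tvec"]).ravel())@R
E
python3 - <<'E'
from h import *
np.set_printoptions(precision=4,suppress=True)
o=get_obs(); print({k:np.round(o[k],3) for k in ("clock","eef_pos","tool_rot","grip_width","ft_force")}, [k for k in globals() if 'grip_point' in k], globals().get('grip_point_offset'))
P={n:camera(n) for n in("scene","side")}
for n in P: save(P[n],n+'0.png'); C=-cv2.Rodrigues(np.array(P[n]["rvec"],float))[0].T@np.array(P[n]["tvec"]).ravel(); print(n,C)
for th in["mug_a","mug_a_grip","mug_a_base","tray","tray_left","tray_right","stand_a","toothpick_glass"]:
  for n in P:
    p=P[n]
    for r in landmark_of(p,th)[:3]:
      c=r["centre"]; z=p["range_z"][int(c[1]),int(c[0])] if 0<=c[1]<420 and 0<=c[0]<560 else 0
      o_,d=ray(p,c); print(th,n,np.round(c,1),round(r["confidence"],2),"surf",unproj(p,c,z))
E
```

```text
{'clock': np.float64(0.0), 'eef_pos': array([ 0.499, -0.   ,  0.23 ]), 'tool_rot': array([ 0.707,  0.707, -0.001, -0.001]), 'grip_width': np.float64(0.086), 'ft_force': array([ 0.397, -0.292,  0.016])} ['grip_point_offset'] 0.0187
scene [ 0.1791 -0.694   0.6104]
side [-0.0562 -0.9757  0.5648]
mug_a scene [304.4 238.1] 0.78 surf [ 0.4991 -0.1682  0.0973]
mug_a scene [378.4 314.1] 0.63 surf [ 0.5111 -0.3877  0.095 ]
mug_a side [357.  271.1] 0.9 surf [ 0.5126 -0.3863  0.0632]
mug_a side [295.9 232.5] 0.61 surf [ 0.4943 -0.1736  0.0738]
mug_a_grip scene [288.4 211. ] 0.65 surf [ 0.5035 -0.0919  0.1135]
mug_a_grip side [277.9 210.5] 0.8 surf [ 0.4925 -0.0898  0.1054]
mug_a_base scene [302.9 244.9] 0.64 surf [ 0.4946 -0.1709  0.0832]
mug_a_base scene [251.  200.5] 0.57 surf [0.5088 0.1294 0.004 ]
mug_a_base side [293.9 234.7] 0.91 surf [ 0.4907 -0.1699  0.0669]
tray scene [240.1 195.1] 0.64 surf [0.4918 0.164  0.0061]
tray side [236.6 211.8] 0.94 surf [0.4931 0.1682 0.0057]
tray_left scene [229.2 183.3] 0.61 surf [0.4877 0.2348 0.0057]
tray_left side [226.6 206.5] 0.58 surf [0.4625 0.1767 0.0288]
tray_right scene [252.  200.5] 0.58 surf [0.5108 0.1273 0.0046]
tray_right side [244.6 217.2] 0.68 surf [0.4386 0.0041 0.063 ]
stand_a scene [307.5 260.8] 0.73 surf [ 0.5034 -0.1769  0.041 ]
stand_a scene [372.4 326.8] 0.64 surf [ 0.5046 -0.3867  0.0654]
stand_a scene [251.1 199.3] 0.51 surf [0.5105 0.1324 0.0055]
stand_a side [300.9 250.6] 0.6 surf [ 0.5208 -0.1593  0.0059]
stand_a side [353.2 280.8] 0.6 surf [ 0.5119 -0.3773  0.0332]
toothpick_glass scene [244.  239.6] 0.75 surf [ 0.4245 -0.0231  0.0141]
toothpick_glass side [244.1 236. ] 0.6 surf [ 0.4212 -0.0217  0.0188]
```

```bash
python3 - <<'E'
import cv2,numpy as np
a=cv2.imread('pics/scene0.png')[130:400,160:500]; b=cv2.imread('pics/side0.png')[150:330,180:440]
cv2.imwrite('pics/c0.png',cv2.resize(a,None,fx=2.2,fy=2.2,interpolation=cv2.INTER_CUBIC)); cv2.imwrite('pics/c1.png',cv2.resize(b,None,fx=3,fy=3,interpolation=cv2.INTER_CUBIC))
E
```

```text
(no output)
```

View pics/c0.png

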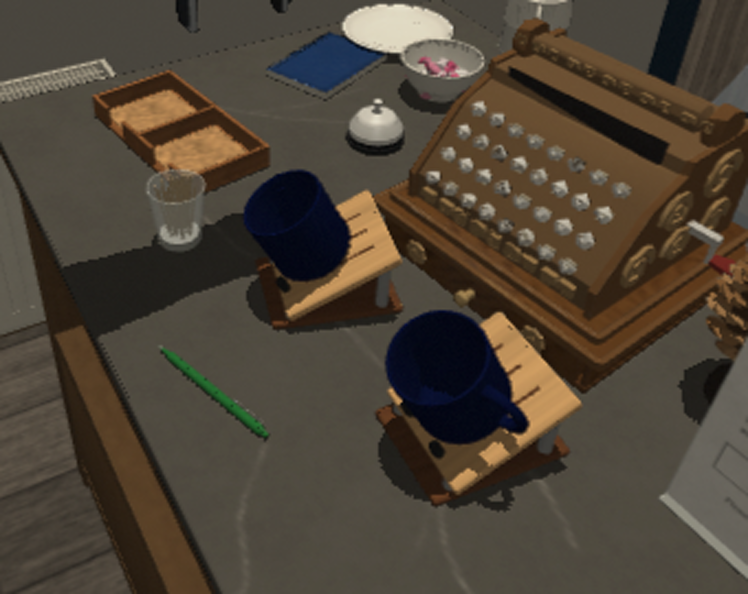

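View pics/c1.png

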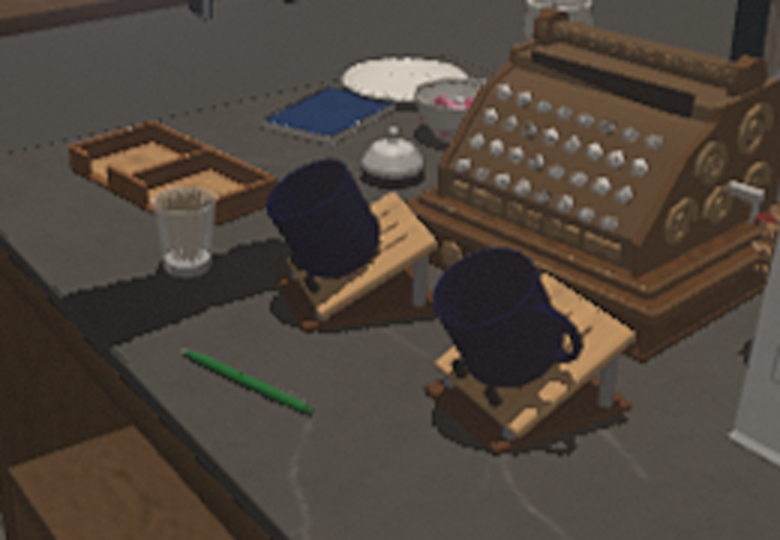

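Request:
arm_command(slide=[[-6,0,-2],[-12,0,-4],[-18,0,-6],[-20,0,-7],[-20,0,-7]], spin=[0,0,0,0,0])

```text
clock: 1.52
eef_pos: [0.5002, -0.2019, 0.3019]
tool_rot: [0.708, 0.706, 0.0, 0.001]
ft_force: [0.3, 0.2, 0.5]
grip_width: 0.0855
grasp_force: 0.0
```

```bash
cat >> h.py <<'E'
def wcloud(p):
    z=p["range_z"]; K=p["intrinsics"]; v,u=np.indices(z.shape)
    dx=(u-K[0,2])/K[0,0]; dy=(v-K[1,2])/K[1,1]; r=np.hypot(dx,dy)+1e-9; s=np.tan(np.minimum(r,1.5))/r
    c=np.stack([dx*s*z,dy*s*z,z],-1)
    R=cv2.Rodrigues(np.array(p["rvec"],float))[0]; return (c-np.array(p["tvec"]).ravel())@R
E
python3 - <<'E'
from h import *
np.set_printoptions(precision=4,suppress=True)
import pickle
p=camera("wrist"); save(p,"w1.png"); P={"w":p,"s":camera("scene"),"d":camera("side")}
print(get_obs()["eef_pos"],p["intrinsics"][0])
C={k:(wcloud(P[k]) if k=="w" else cloud(P[k])) for k in P}
pickle.dump((P,C),open("v1.pkl","wb"))
for k in C:
  c=C[k]; px=P[k]["pixels"].astype(int); ok=P[k]["range_z"]>0
  m=ok&(px[...,2]>1.5*px[...,0])&(px[...,2]>20)&(c[...,2]>.03)&(c[...,2]<.2)&(c[...,0]>.35)&(c[...,0]<.65)
  for y0,y1 in((-.3,-.05),(-.55,-.3)):
    q=c[m&(c[...,1]>y0)&(c[...,1]<y1)]; print(k,len(q),q.min(0) if len(q) else'',q.max(0) if len(q) else '')
c=C["s"]; q=c[(c[...,2]>.05)&(c[...,0]>.57)&(c[...,1]>-.6)&(c[...,1]<0)&(P["s"]["range_z"]>0)]
for x in np.arange(.57,.85,.03):
  s=q[(q[:,0]>x)&(q[:,0]<x+.03)]; 
  if len(s): print(round(x,2),s.min(0),s.max(0))
E
```

```text
[ 0.4998 -0.1991  0.3007] [325.1923   0.     276.2329]
w 6036 [ 0.4496 -0.1673  0.0344] [ 0.5487 -0.0619  0.1349]
w 4321 [ 0.464  -0.4096  0.0312] [ 0.5625 -0.3037  0.1347]
s 1216 [ 0.4485 -0.1744  0.0492] [ 0.5396 -0.0862  0.1337]
s 1596 [ 0.462  -0.4162  0.0383] [ 0.559  -0.3074  0.1341]
d 23 [ 0.4468 -0.1697  0.0708] [ 0.5321 -0.087   0.1331]
d 30 [ 0.4628 -0.4142  0.0667] [ 0.5374 -0.3136  0.1323]
0.57 [ 0.57   -0.4101  0.0593] [ 0.5997 -0.0962  0.3935]
0.6 [ 0.6005 -0.3325  0.05  ] [ 0.63   -0.0907  0.0759]
0.63 [ 0.63   -0.5997  0.05  ] [ 0.66   -0.0841  0.1519]
0.66 [ 0.66   -0.5999  0.0503] [ 0.69   -0.1127  0.2699]
0.69 [ 0.69   -0.371   0.0503] [ 0.7199 -0.1079  0.1784]
0.72 [ 0.72   -0.4362  0.0507] [ 0.75   -0.1033  0.1994]
0.75 [ 0.75   -0.4273  0.0502] [ 0.78   -0.0987  0.224 ]
0.78 [ 0.78   -0.4157  0.0501] [ 0.8099 -0.0953  0.2245]
0.81 [ 0.81   -0.3526  0.0502] [ 0.8398 -0.0908  0.224 ]
0.84 [ 0.8401 -0.3422  0.053 ] [ 0.87   -0.      0.2067]
```

View pics/w1.png

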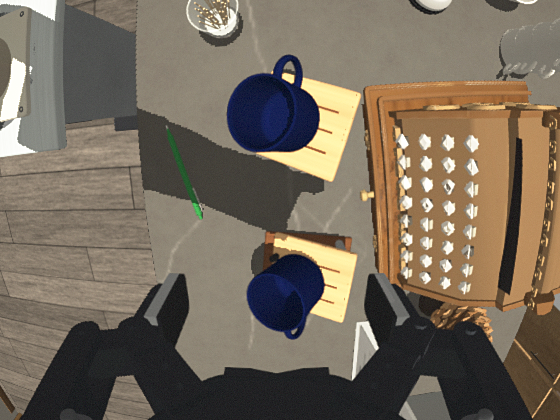

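```bash
cat > fit.py <<'E'
from h import *
from scipy.optimize import least_squares
T=np.radians(28)
def frame(psi,phi):
    # stand yaw psi; handle dir in board plane: phi from stand +y toward upslope
    cz,sz=np.cos(psi),np.sin(psi); Rz=np.array([[cz,-sz,0],[sz,cz,0],[0,0,1]])
    n=Rz@[-np.sin(T),0,np.cos(T)]; up=Rz@[np.cos(T),0,np.sin(T)]; l=Rz@[0,1,0]
    h=np.cos(phi)*l+np.sin(phi)*up
    y=-h; x=np.cross(y,n); return np.stack([x,y,n],1)
def boardfit(c,px,ok,cen):
    m=ok&(px[...,0]>1.15*px[...,2])&(px[...,0]>110)&(np.hypot(c[...,0]-cen[0],c[...,1]-cen[1])<.1)&(c[...,2]>.025)&(c[...,2]<.1)
    q=c[m]; 
    for _ in range(5):
        A=np.c_[q[:,:2],np.ones(len(q))]; w=np.linalg.lstsq(A,q[:,2],rcond=None)[0]; r=abs(A@w-q[:,2]); q=q[r<max(.002,1.5*np.median(r))]
    return w,len(q)
def mugfit(q,n,cen,z0):
    # axis through (cx,cy) at height z0, direction n free
    def f(v):
        d=np.array([v[2],v[3],1.]); d/=np.linalg.norm(d)
        w=q-np.array([v[0],v[1],z0]); r=np.linalg.norm(np.cross(w,d),axis=1)
        return np.minimum(abs(r-.0403),abs(r-.0375))
    s=least_squares(f,[cen[0],cen[1],n[0]/n[2],n[1]/n[2]],loss="soft_l1",f_scale=.0015); return s
E
python3 - <<'E'
from fit import *
import pickle
np.set_printoptions(precision=4,suppress=True)
P,C=pickle.load(open("v1.pkl","rb"))
for nm,cen,yr in(("a",(.52,-.135),(-.26,-.03)),("b",(.53,-.36),(-.55,-.27))):
  for k in("w","s"):
    c=C[k];px=P[k]["pixels"].astype(int);ok=P[k]["range_z"]>0
    w,n=boardfit(c,px,ok,cen); print(nm,k,"board slope",np.degrees(np.arctan(np.hypot(*w[:2]))),"psi",np.degrees(np.arctan2(w[1],w[0])),n,"w",w)
    m=ok&(px[...,2]>1.3*px[...,0])&(c[...,2]>.045)&(c[...,2]<.2)&(c[...,0]>.4)&(c[...,0]<.62)&(c[...,1]>yr[0])&(c[...,1]<yr[1])
    q=c[m]; nn=np.array([-w[0],-w[1],1]); nn/=np.linalg.norm(nn)
    hb=(q[:,2]-(q[:,:2]@w[:2]+w[2]))*nn[2]   # height above board
    print("   height above board max",np.percentile(hb,[50,98,99.5]),len(q))
    s=mugfit(q,nn,(np.median(q[:,0]),np.median(q[:,1])),.09)
    d=np.array([s.x[2],s.x[3],1]); d/=np.linalg.norm(d)
    print("   axis",d,"board n",nn,"tilt",np.degrees(np.arccos(d[2])),np.degrees(np.arctan2(-d[1],-d[0])),"med res",np.median(abs(s.fun)))
    # base centre with board normal dir, axis point at z .09
    a0=np.array([s.x[0],s.x[1],.09]); 
    t=(a0[2]-(a0[:2]@w[:2]+w[2]))*nn[2]; base=a0-nn*t
    wv=q-a0; ax=wv@d; rad=wv-np.outer(ax,d); r=np.linalg.norm(rad,axis=1)
    hm=r>.046; hd=rad[hm].mean(0); hd/=np.linalg.norm(hd)
    print("   base",base,"handle pts",hm.sum(),"dir",hd,"rmax",np.percentile(r[hm],[50,98]),"mean handle",q[hm].mean(0))
E
```

```text
a w board slope 27.17540658429049 psi -17.04034810496013 2927 w [ 0.4908 -0.1504 -0.2313]
   height above board max [0.0541 0.0809 0.0815] 5078
   axis [-0.4946  0.1292  0.8595] board n [-0.4367  0.1338  0.8896] tilt 30.744914086279866 -14.64077797618632 med res 0.0009150879543870505
   base [ 0.5229 -0.1326  0.0453] handle pts 282 dir [0.2583 0.9661 0.0034] rmax [0.0561 0.0652] mean handle [ 0.5169 -0.0724  0.0876]
a s board slope 27.437513890146082 psi -16.121679749997014 751 w [ 0.4988 -0.1442 -0.2346]
   height above board max [0.0544 0.0809 0.0817] 1657
   axis [-0.4117  0.1325  0.9016] board n [-0.4427  0.1279  0.8875] tilt 25.625441882864184 -17.836071177677937 med res 0.0006904255584175845
   base [ 0.5188 -0.1366  0.0439] handle pts 1 dir [ 0.2971  0.9548 -0.0046] rmax [0.057 0.057] mean handle [ 0.5052 -0.0731  0.1062]
b w board slope 27.75722048239887 psi -5.427850385566365 2673 w [ 0.5239 -0.0498 -0.2541]
   height above board max [0.054  0.0809 0.0815] 4131
   axis [-0.4944  0.0041  0.8692] board n [-0.4636  0.0441  0.8849] tilt 29.63157322447098 -0.47924200459679656 med res 0.0006409158736764425
   base [ 0.5366 -0.3477  0.0443] handle pts 137 dir [ 0.2523 -0.9562  0.1481] rmax [0.062  0.0669] mean handle [ 0.5271 -0.4025  0.0999]
b s board slope 27.399533276961662 psi -4.876032058442759 1020 w [ 0.5165 -0.0441 -0.2473]
   height above board max [0.0495 0.0811 0.0818] 2477
   axis [-0.4417  0.125   0.8884] board n [-0.4585  0.0391  0.8878] tilt 27.323635449687202 -15.801792262921818 med res 0.0009538825141415033
   base [ 0.5343 -0.3529  0.0442] handle pts 125 dir [ 0.1809 -0.9575  0.2246] rmax [0.0575 0.0665] mean handle [ 0.52   -0.4055  0.105 ]
```

Request:
arm_command(slide=[[6,0,0],[12,0,0],[18,0,0],[24,0,0],[29,0,0]], spin=[0,0,0,0,0])

```text
clock: 2.3
eef_pos: [0.4987, 0.0935, 0.3009]
tool_rot: [0.706, 0.708, -0.0, -0.0]
ft_force: [1.1, -0.9, 1.1]
grip_width: 0.0856
grasp_force: 0.0
```

```bash
python3 - <<'E'
from fit import *
import pickle
np.set_printoptions(precision=4,suppress=True)
p=camera("wrist"); save(p,"w2.png"); c=wcloud(p); print(get_obs()["eef_pos"])
for th in("tray","tray_left","tray_right","toothpick_glass"):
  for r in landmark_of(p,th)[:2]:
    u=np.round(r["centre"]).astype(int); print(th,u,round(r["confidence"],2),c[u[1],u[0]] if 0<=u[0]<560 and 0<=u[1]<420 else '')
P,C=pickle.load(open("v1.pkl","rb"))
pickle.dump((p,c),open("v2.pkl","wb"))
for k,cc,z in(("w",c,p["range_z"]),("s",C["s"],P["s"]["range_z"])):
  m=(z>0)&(cc[...,2]>.024)&(cc[...,2]<.034)&(cc[...,0]>.38)&(cc[...,0]<.62)&(cc[...,1]>.03)&(cc[...,1]<.32)
  q=cc[m][:,:2].astype(np.float32); print(k,len(q),"walltop z",np.median(cc[m][:,2]))
  if len(q)>20:
    print(cv2.minAreaRect(q))
    # robust: fit rectangle outline model: dist to wall centre lines
    def f(v):
      cs,sn=np.cos(v[2]),np.sin(v[2]); d=q-v[:2]; X=d@[cs,sn]; Y=d@[-sn,cs]
      e=np.stack([abs(abs(X)-.056),abs(abs(Y)-.112),abs(Y)],1); return np.maximum(e.min(1)-.002,0)
    from scipy.optimize import least_squares
    best=min((least_squares(f,[.5,.17,a],loss="soft_l1",f_scale=.002) for a in np.radians([-15,-5,5,15])),key=lambda s:s.cost); print(best.x[:2],np.degrees(best.x[2]),best.cost)
# refit mugs with axis fixed
for nm,psi,yr,w3 in(("a",-16.6,(-.26,-.03),None),("b",-5.1,(-.55,-.27),None)):
  R0=frame(np.radians(psi),0); n=R0[:,2]
  for k in("w","s"):
    cc=C[k];px=P[k]["pixels"].astype(int);ok=P[k]["range_z"]>0
    m=ok&(px[...,2]>1.3*px[...,0])&(cc[...,2]>.045)&(cc[...,2]<.2)&(cc[...,0]>.4)&(cc[...,0]<.62)&(cc[...,1]>yr[0])&(cc[...,1]<yr[1]); q=cc[m]
    def g(v):
      r=np.linalg.norm(np.cross(q-[v[0],v[1],.09],n),axis=1); return np.minimum(abs(r-.0403),abs(r-.0375))
    s=least_squares(g,[np.median(q[:,0]),np.median(q[:,1])],loss="soft_l1",f_scale=.0015); a0=np.array([*s.x,.09])
    top=np.percentile((q-a0)@n,99); base=a0+n*(top-.081)
    rad=(q-a0)-np.outer((q-a0)@n,n); r=np.linalg.norm(rad,axis=1); hm=r>.047; hd=rad[hm].mean(0); hd/=np.linalg.norm(hd)
    phi=np.degrees(np.arctan2(hd@np.cross(R0[:,1],R0[:,2])*-1,hd@-R0[:,1])); up=-R0[:,0]*-1
    print(nm,k,"base",base,"res",np.median(abs(s.fun)),hm.sum(),"hd",hd,"heading",np.degrees(np.arctan2(hd[1],hd[0])),"grip",base+.0575*hd+.058*n)
E
```

```text
[0.4985 0.0989 0.3007]
tray [282 307] 0.7 [ 0.5075 -0.0649  0.0997]
tray [280 101] 0.69 [0.5037 0.1845 0.0297]
tray_left [274  58] 0.67 [0.4959 0.2434 0.0054]
tray_right [281 144] 0.6 [0.5057 0.1273 0.0071]
toothpick_glass [227 226] 0.67 [0.4378 0.0311 0.063 ]
toothpick_glass [280  99] 0.24 [0.504  0.1877 0.0061]
w 2650 walltop z 0.029001934214460724
((0.5016180872917175, 0.18360978364944458), (0.11904995143413544, 0.23038256168365479), 9.159029960632324)
[0.5015 0.1834] 8.908905464909985 0.00026678116016846227
s 504 walltop z 0.02821032648251949
((0.5013808012008667, 0.18185585737228394), (0.12012705206871033, 0.2334057092666626), 8.828116416931152)
[0.5003 0.1804] 8.711166063180539 0.0001098595439244557
a w base [ 0.5233 -0.1327  0.0456] res 0.0008372491306253387 270 hd [ 0.2723  0.9622 -0.0074] heading 74.19781072981067 grip [ 0.5129 -0.0696  0.0964]
a s base [ 0.5189 -0.1372  0.0442] res 0.0007435215847581556 1 hd [0.3049 0.9523 0.0107] heading 72.24555665318333 grip [ 0.5104 -0.0747  0.096 ]
b w base [ 0.5374 -0.3475  0.0449] res 0.0006794134928438875 136 hd [ 0.2286 -0.9592  0.1664] heading -76.59542021190602 grip [ 0.5234 -0.4002  0.1057]
b s base [ 0.5347 -0.354   0.045 ] res 0.0008961446084239794 114 hd [ 0.2174 -0.9628  0.1606] heading -77.27531693062238 grip [ 0.5201 -0.4069  0.1055]
```

View pics/w2.png

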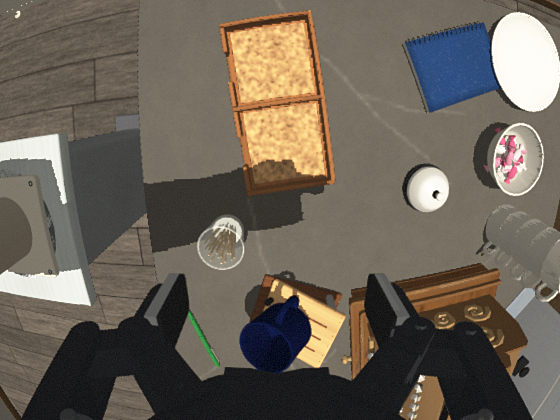

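Request:
arm_command(slide=[[-6,0.4,1],[-11,0.8,4],[-16,1.2,8],[-16,1.2,10],[-16,1.2,10]], spin=[5,11,16.6,16.6,16.6], jaw=6)

```text
clock: 3.18
eef_pos: [0.51, -0.0716, 0.1994]
tool_rot: [0.803, 0.596, -0.002, -0.002]
ft_force: [0.1, -0.0, 0.6]
grip_width: 0.06
grasp_force: 0.0
```

```bash
cat > look.py <<'E'
from fit import *
import sys
np.set_printoptions(precision=4,suppress=True)
def look(name,psi,yr):
    o=get_obs(); from scipy.spatial.transform import Rotation as Ro
    Rt=Ro.from_quat(o["tool_rot"]).as_matrix(); print("tcp",o["eef_pos"],"toolx",Rt[:,0],"tooly",Rt[:,1])
    R0=frame(np.radians(psi),0); n=R0[:,2]
    for k in("wrist","scene"):
        p=camera(k); save(p,name+k+".png") ; cc=(wcloud if k=="wrist" else cloud)(p); px=p["pixels"].astype(int); ok=p["range_z"]>0
        m=ok&(px[...,2]>1.3*px[...,0])&(px[...,2]>25)&(cc[...,2]>.045)&(cc[...,2]<.145)&(cc[...,0]>.4)&(cc[...,0]<.62)&(cc[...,1]>yr[0])&(cc[...,1]<yr[1]); q=cc[m]
        if len(q)<100: print(k,"few"); continue
        def g(v):
            r=np.linalg.norm(np.cross(q-[v[0],v[1],.09],n),axis=1); return np.minimum(abs(r-.0403),abs(r-.0375))
        s=least_squares(g,[np.median(q[:,0]),np.median(q[:,1])],loss="soft_l1",f_scale=.0015); a0=np.array([*s.x,.09])
        top=np.percentile((q-a0)@n,99); base=a0+n*(top-.081)
        rad=(q-a0)-np.outer((q-a0)@n,n); r=np.linalg.norm(rad,axis=1); hm=r>.045; hp=q[hm]; 
        hd=rad[hm].mean(0); hd/=np.linalg.norm(hd)
        g_=base+.0575*hd+.058*n
        print(k,"base",base,"hd",hd,hm.sum(),"heading",np.degrees(np.arctan2(hd[1],hd[0])),"grip",g_,"tool-frame offset of grip from TCP (cm)",Rt.T@(g_-o["eef_pos"])*100)
E
python3 - <<'E'
from look import *
look("A1",-16.6,(-.26,-.03))
E
```

```text
tcp [ 0.51   -0.0716  0.1994] toolx [ 0.2891  0.9573 -0.0007] tooly [ 0.9573 -0.2891 -0.0048]
wrist base [ 0.5221 -0.131   0.0444] hd [0.3007 0.9537 0.0083] 525 heading 72.5021268405002 grip [ 0.5133 -0.0684  0.0961] tool-frame offset of grip from TCP (cm) [ 0.4128  0.2747 10.3262]
scene base [ 0.5187 -0.1358  0.0445] hd [nan nan nan] 0 heading nan grip [nan nan nan] tool-frame offset of grip from TCP (cm) [nan nan nan]look.py:17: RuntimeWarning: Mean of empty slice.
  hd=rad[hm].mean(0); hd/=np.linalg.norm(hd)
  ret = um.true_divide(
```

View pics/A1wrist.png

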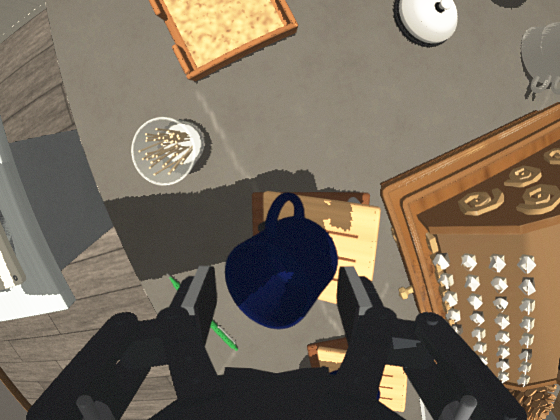

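Request:
arm_command(slide=[[0.3,0.1,1],[0.3,0.1,5],[0.3,0.1,9],[0.3,0.1,12.2],[0.3,0.1,12.2]], spin=[0,0,0,0,0])

```text
clock: 3.9
eef_pos: [0.5119, -0.0663, 0.0773]
tool_rot: [0.801, 0.598, -0.002, -0.002]
ft_force: [0.7, -0.4, 0.3]
grip_width: 0.0599
grasp_force: 0.0
```

```bash
python3 - <<'E'
from look import *
p=camera("scene"); cv2.imwrite('pics/cA2.png',cv2.cvtColor(cv2.resize(p["pixels"][170:300,210:370],None,fx=4,fy=4,interpolation=cv2.INTER_CUBIC),cv2.COLOR_RGB2BGR))
look("A2",-16.6,(-.26,-.03))
o=get_obs(); print(o["ft_force"],o["eef_pos"])
E
```

```text
tcp [ 0.5135 -0.0667  0.0791] toolx [ 0.2846  0.9586 -0.0002] tooly [ 0.9586 -0.2846 -0.0014]
wrist base [ 0.5216 -0.1307  0.0435] hd [0.3379 0.9407 0.0293] 1812 heading 70.24245047430163 grip [ 0.5149 -0.0688  0.0964] tool-frame offset of grip from TCP (cm) [-0.1599  0.1949 -1.7249]
scene base [ 0.5189 -0.1358  0.0444] hd [-0.1108  0.9726 -0.2042] 1 heading 96.4988575125642 grip [ 0.4865 -0.0721  0.0839] tool-frame offset of grip from TCP (cm) [-1.2845 -2.4407 -0.4711]
[-0.4199 -0.8675 -0.1093] [ 0.5153 -0.0672  0.081 ]
```

View pics/A2wrist.png

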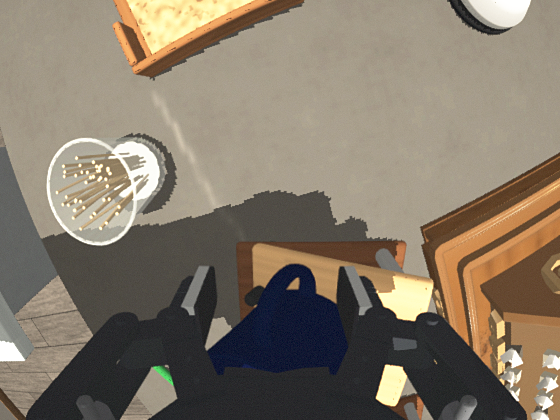

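Request:
arm_command(slide=[[0,0,0],[0,0,0],[0,0,0],[0,0,0],[0,0,0]], spin=[0,0,0,0,0], jaw=0.5)

```text
clock: 4.68
eef_pos: [0.5134, -0.0673, 0.0791]
tool_rot: [0.802, 0.598, -0.0, -0.0]
ft_force: [-1.0, 1.8, 1.0]
grip_width: 0.0082
grasp_force: 59.7
```

```bash
python3 - <<'E'
from h import *
s=camera("scene"); d=camera("side"); w=camera("wrist")
f=lambda p,a,b,c,e,k:cv2.resize(p["pixels"][a:b,c:e],k,interpolation=cv2.INTER_CUBIC)
im=np.hstack([f(w,180,420,160,460,(400,320)),f(d,150,300,220,400,(384,320))])
cv2.imwrite('pics/m3.png',cv2.cvtColor(im,cv2.COLOR_RGB2BGR))
E
```

```text
(no output)
```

View pics/m3.png

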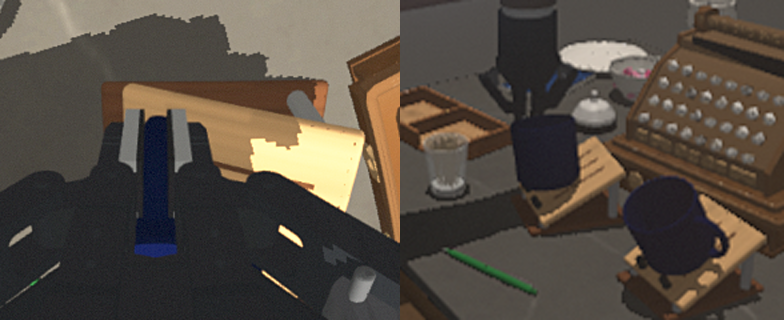

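Request:
arm_command(slide=[[0,0,-1],[0,0,-3],[0,0,-7],[0,0,-11],[0,0,-13]], spin=[0,0,0,0,0])

```text
clock: 5.45
eef_pos: [0.5149, -0.0678, 0.2122]
tool_rot: [0.802, 0.598, 0.001, 0.002]
ft_force: [0.9, -0.1, -3.8]
grip_width: 0.008
grasp_force: 59.3
```

```bash
cat > hand.py <<'E'
from look import *
from scipy.spatial.transform import Rotation as Ro
def hand(sg=1,cams=("scene","side","wrist")):
    """mug in hand: fit its axis in the tool frame; sg=+1 handle along tool +x"""
    o=get_obs(); Rt=Ro.from_quat(o["tool_rot"]).as_matrix(); t=np.array(o["eef_pos"]); print("tcp",t,"heading toolx",np.degrees(np.arctan2(Rt[1,0],Rt[0,0])),"j",np.round(o["joint_pos"],2),o["ft_force"],o["grip_width"],o["grasp_force"])
    for k in cams:
        p=camera(k); cc=(wcloud if k=="wrist" else cloud)(p); px=p["pixels"].astype(int)
        q=(cc-t)@Rt
        m=(p["range_z"]>0)&(px[...,2]>1.3*px[...,0])&(px[...,2]>15)&(abs(q[...,0]*sg+.06)<.045)&(abs(q[...,1])<.055)&(q[...,2]>-.05)&(q[...,2]<.08); s_=q[m]
        if len(s_)<80: print(k,"few",len(s_)); continue
        def g(v):
            d=np.array([v[2],v[3],1]);d/=np.linalg.norm(d); r=np.linalg.norm(np.cross(s_-[v[0],v[1],0],d),axis=1); return np.minimum(abs(r-.0403),abs(r-.0375))
        s=least_squares(g,[-.06*sg,0,0,0],loss="soft_l1",f_scale=.0015)
        print(k,len(s_),"axis xy at tcp level (mm)",s.x[:2]*1e3,"tilt deg",np.degrees(s.x[2:]),"z range",np.percentile(s_[:,2],[1,99])*1e3,"res",np.median(abs(s.fun)))
E
python3 -c "
from hand import *
hand()"
```

```text
tcp [ 0.5149 -0.0678  0.2122] heading toolx 73.38819921105386 j [-0.13  0.28  0.01  1.3  -0.    1.73] [ 0.8642 -0.0573 -3.7631] 0.00798530960018922 59.2617753695049
scene 1656 axis xy at tcp level (mm) [-66.9672   5.678 ] tilt deg [-7.3083  2.4395] z range [-49.0633  20.7554] res 0.0006759183439408664
side 122 axis xy at tcp level (mm) [-63.3102   6.6103] tilt deg [-3.6275  5.6252] z range [-49.8855  22.2926] res 0.0007529298483747345
wrist 940 axis xy at tcp level (mm) [-50.9379   1.0473] tilt deg [10.7934 -5.1653] z range [-40.5276  24.1573] res 0.0006182161337483574
```

```bash
sed -i 's/(q\[...,2\]>-.05)/(q[...,2]>-.085)/; s/q\[...,2\]<.08)/q[...,2]<.06)/' hand.py; cat >> hand.py <<'E'
        s0=least_squares(lambda v:g([v[0],v[1],0,0]),[-.06*sg,0],loss="soft_l1",f_scale=.0015)
        # rim plane: per angular sector, highest point
        a=np.arctan2(s_[:,1]-s0.x[1],s_[:,0]-s0.x[0]); b=(a//.2).astype(int); tops=np.array([s_[b==i][np.argsort(s_[b==i][:,2])[2]] for i in set(b) if (b==i).sum()>8])
        A=np.c_[tops[:,:2],np.ones(len(tops))]; w=np.linalg.lstsq(A,tops[:,2],rcond=None)[0]
        print("   tilt0 xy",s0.x*1e3,np.median(abs(s0.fun)),"rim slopes deg",np.degrees(w[:2]),"rim z at axis mm",(w@[*s0.x,1])*1e3,"resid",np.std(A@w-tops[:,2])*1e3)
E
python3 -c "
from hand import *
hand()
p=camera('side'); cv2.imwrite('pics/m4.png',cv2.cvtColor(cv2.resize(p['pixels'][110:280,200:400],(700,595),interpolation=cv2.INTER_CUBIC),cv2.COLOR_RGB2BGR))"
```

```text
tcp [ 0.5146 -0.0677  0.2104] heading toolx 73.39119372311993 j [-0.13  0.29  0.01  1.29 -0.    1.73] [-0.3581 -0.5279 -2.8574] 0.00832184178683985 59.28340040743933
scene 1762 axis xy at tcp level (mm) [-66.9216   5.49  ] tilt deg [-8.3554  2.6916] z range [-54.7415  20.5833] res 0.000746008778949564Traceback (most recent call last):
  File "<string>", line 3, in <module>
    hand()
    ~~~~^^
  File "hand.py", line 15, in hand
    s0=least_squares(lambda v:g([v[0],v[1],0,0]),[-.06*sg,0],loss="soft_l1",f_scale=.0015)
    return func(*args, **kwargs)
    vector_fun = VectorFunction(
        fun_wrapped,
    ...<6 lines>...
        workers=workers
    )
    self._update_fun()
    ~~~~~~~~~~~~~~~~^^
    self.f = self.fun_wrapped(xp_copy(self.x))
             ~~~~~~~~~~~~~~~~^^^^^^^^^^^^^^^^^
    return np.atleast_1d(self.fun(x))
                         ~~~~~~~~^^^
    return self.f(x, *self.args, **self.kwargs)
           ~~~~~~^^^^^^^^^^^^^^^^^^^^^^^^^^^^^^
  File "hand.py", line 15, in <lambda>
    s0=least_squares(lambda v:g([v[0],v[1],0,0]),[-.06*sg,0],loss="soft_l1",f_scale=.0015)
                              ~^^^^^^^^^^^^^^^^^
  File "hand.py", line 12, in g
    d=np.array([v[2],v[3],1]);d/=np.linalg.norm(d); r=np.linalg.norm(np.cross(s_-[v[0],v[1],0],d),axis=1); return np.minimum(abs(r-.0403),abs(r-.0375))
                              ^^^^^^^^^^^^^^^^^^^^
numpy._core._exceptions._UFuncOutputCastingError: Cannot cast ufunc 'divide' output from dtype('float64') to dtype('int64') with casting rule 'same_kind'
```

```bash
sed -i 's/\[v\[2\],v\[3\],1\]/[v[2],v[3],1.]/' hand.py
python3 -c "
from hand import *
hand()"
```

```text
tcp [ 0.5137 -0.0675  0.209 ] heading toolx 73.39082340890329 j [-0.13  0.29  0.01  1.29 -0.    1.73] [-0.1962 -0.297  -3.582 ] 0.008050821695120502 59.28348336688941
scene 1763 axis xy at tcp level (mm) [-66.8684   5.3761] tilt deg [-8.426   3.7252] z range [-54.8847  20.2653] res 0.0007016035423053138
   tilt0 xy [-63.7792   2.9019] 0.0009228431660561962 rim slopes deg [11.9052 -2.6226] rim z at axis mm -47.96986196377238 resid 0.46330884353220786
side 131 axis xy at tcp level (mm) [-62.9039   6.6665] tilt deg [-3.9856  7.2675] z range [-54.8157  27.3461] res 0.0006678514156237339
   tilt0 xy [-60.6483   2.7939] 0.0008995624908903002 rim slopes deg [50.1488  7.6203] rim z at axis mm -20.770762720063562 resid 0.9920949655879994
wrist 945 axis xy at tcp level (mm) [-51.4749  -0.2673] tilt deg [10.56   -9.8402] z range [-39.0189  25.4862] res 0.000626353582087992
   tilt0 xy [-52.5784  17.0313] 0.0008097046025196189 rim slopes deg [-52.4217 -17.6007] rim z at axis mm -13.223440242083024 resid 2.102996628220207
```

Request:
arm_command(slide=[[2,-1,-1.5],[5,-3,-3],[8,-5,-3],[10.5,-6.8,-3],[13,-8.3,-3]], spin=[-10.6,-21.2,-31.8,-42.4,-53])

```text
clock: 6.42
eef_pos: [0.4702, 0.0817, 0.2381]
tool_rot: [0.448, 0.894, -0.001, -0.001]
ft_force: [-0.1, 0.2, -3.5]
grip_width: 0.0083
grasp_force: 59.4
```

Request:
arm_command(slide=[[3,1.1,0],[6,2.2,0],[9,3.4,0],[12,4.5,0],[14.5,5.4,0]], spin=[-10.6,-21.2,-31.8,-42.4,-53])

```text
clock: 7.05
eef_pos: [0.4277, 0.2303, 0.2379]
tool_rot: [0.002, 1.0, -0.001, -0.001]
ft_force: [0.5, 0.7, -2.6]
grip_width: 0.0081
grasp_force: 59.4
```

Request:
arm_command(slide=[[0,0,0],[0,0,0],[0,0,0],[0,0,0],[0,0,0]], spin=[-9.4,-9.4,-9.4,-9.4,-9.4])

```text
clock: 7.68
eef_pos: [0.4289, 0.2293, 0.2393]
tool_rot: [-0.076, 0.997, -0.0, -0.0]
ft_force: [0.0, -0.1, -2.7]
grip_width: 0.0077
grasp_force: 59.7
```

```bash
python3 -c "
from hand import *
hand()"
```

```text
tcp [0.4289 0.2293 0.2393] heading toolx -171.27683755727247 j [ 0.49  0.21 -0.01  1.35 -0.    0.34] [ 0.0434 -0.1073 -2.7069] 0.007680195430706103 59.6738391528379
scene 1120 axis xy at tcp level (mm) [-65.1635   2.3332] tilt deg [-10.0691   5.3254] z range [-54.2818  27.4125] res 0.0007260883480506124
   tilt0 xy [-62.1762   0.4336] 0.0012238648085370583 rim slopes deg [20.005   2.0634] rim z at axis mm -43.70144227534168 resid 6.205364652028652
side 114 axis xy at tcp level (mm) [-64.8664   5.8198] tilt deg [-11.7006   7.0288] z range [-52.3459  33.1747] res 0.0010520569717795934
   tilt0 xy [-63.7967   1.9122] 0.0019122641633943886 rim slopes deg [22.4534 34.1031] rim z at axis mm -24.348271097106228 resid 7.806255641895632e-15
wrist 978 axis xy at tcp level (mm) [-52.3297   0.5943] tilt deg [10.1036 -8.4955] z range [-40.502   24.2255] res 0.0007012064567998681
   tilt0 xy [-53.7147  16.847 ] 0.0008662150429500914 rim slopes deg [-50.7021 -24.7492] rim z at axis mm -14.50504066859501 resid 1.1557748464739679
```

```bash
python3 - <<'E'
from h import *
s=camera("scene"); d=camera("side")
f=lambda p,a,b,c,e,k:cv2.resize(p["pixels"][a:b,c:e],k,interpolation=cv2.INTER_CUBIC)
im=np.hstack([f(s,90,230,180,320,(400,400)),f(d,110,250,170,310,(400,400))])
cv2.imwrite('pics/m5.png',cv2.cvtColor(im,cv2.COLOR_RGB2BGR))
E
```

```text
(no output)
```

View pics/m5.png

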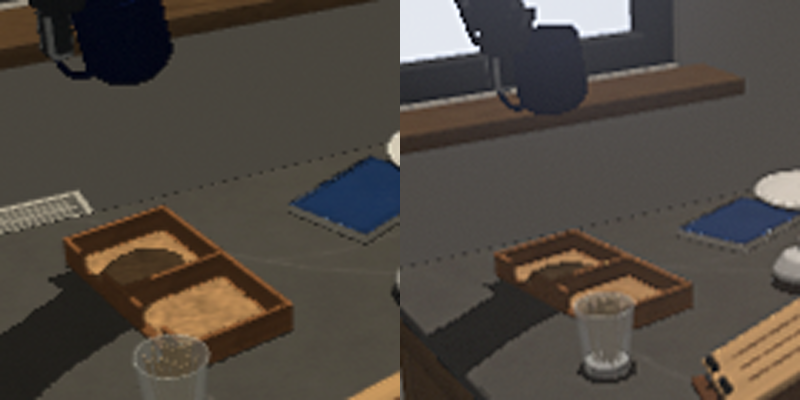

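Request:
arm_command(slide=[[0,0,4],[0,0,9],[0,0,13.5],[0,0,16],[0,0,16]], spin=[0,0,0,0,0])

```text
clock: 8.55
eef_pos: [0.427, 0.2287, 0.0774]
tool_rot: [-0.077, 0.997, -0.001, -0.002]
ft_force: [0.5, -0.5, -2.5]
grip_width: 0.0079
grasp_force: 59.6
```

```bash
python3 - <<'E'
from hand import *
hand(cams=("scene","side"))
# height of mug lowest points & tray rel. (scene)
for k in("scene","side"):
  p=camera(k); c=cloud(p); px=p["pixels"].astype(int)
  m=(p["range_z"]>0)&(px[...,2]>1.3*px[...,0])&(px[...,2]>15)&(c[...,0]>.4)&(c[...,0]<.57)&(c[...,1]>.18)&(c[...,1]<.3)&(c[...,2]>.03)&(c[...,2]<.2)
  q=c[m]; T=np.radians(8.8); X=(q[:,:2]-[.492,.239])@[np.cos(T),np.sin(T)]; Y=(q[:,:2]-[.492,.239])@[-np.sin(T),np.cos(T)]
  for a in range(-100,60,20):
    s=(X*1e3>a)&(X*1e3<a+20); 
    if s.sum()>4: print(k,a,s.sum(),"z",q[s,2].min(),q[s,2].max(),"Y",Y[s].min(),Y[s].max())
E
```

```text
tcp [0.427  0.2287 0.0774] heading toolx -171.20729860994328 j [ 0.49  0.34 -0.29  0.95 -0.    0.34] [ 0.4966 -0.4886 -2.4904] 0.007939867467366555 59.56905256267419
scene 884 axis xy at tcp level (mm) [-64.7234   1.6511] tilt deg [-9.5839  4.4682] z range [-54.2938  25.1297] res 0.0007425850857857297
   tilt0 xy [-61.4422   0.338 ] 0.0011496196277933149 rim slopes deg [17.7521 -2.0408] rim z at axis mm -42.963618448740355 resid 7.030191935328098
side 426 axis xy at tcp level (mm) [-66.7037   5.0772] tilt deg [-10.8156   5.804 ] z range [-54.645  29.269] res 0.0008438679108086246
   tilt0 xy [-63.7045   2.5488] 0.0017282116562643383 rim slopes deg [15.2765  4.0717] rim z at axis mm -40.966513356510205 resid 8.250871367283047
scene -80 5 z 0.07038404249909401 0.1591593190057679 Y -0.011053685492320086 0.032492193204847634
scene -60 38 z 0.05504035541529731 0.15025200655303525 Y -0.05093527713609109 0.0014908364544063022
scene -40 216 z 0.052054078239029494 0.1225939096741276 Y -0.03789235346020173 0.008862327631267947
scene -20 206 z 0.05305440494846734 0.12995361425150717 Y -0.042081863670186105 0.04302385539690477
scene 0 260 z 0.05786744540513079 0.13395317247726266 Y -0.0397876680605477 0.04355631454771381
scene 20 177 z 0.06748173395006567 0.13636423573547624 Y -0.034324057242457705 0.036832791102546336
side -60 19 z 0.05667436995023855 0.11627709224561364 Y -0.015939889830746793 0.004470230947537404
side -40 178 z 0.05141343597985453 0.12295536159271761 Y -0.035447021087857834 0.020582488649292748
side -20 108 z 0.050657244080790954 0.1294998096494627 Y -0.042186367460921914 -0.01586331133873145
side 0 96 z 0.052014869392737945 0.13287737735503122 Y -0.04050552901852647 0.04199127678066043
side 20 64 z 0.0688293628523952 0.13464587567528088 Y -0.031030194551263133 0.03712082788808009
```

Request:
arm_command(slide=[[0,0,2],[0,0,3.4],[-0.5,0,3.4],[-0.9,0,3.4],[-1.2,0,3.4]], spin=[0,0,0,0,0])

```text
clock: 9.38
eef_pos: [0.4394, 0.2312, 0.0455]
tool_rot: [-0.077, 0.997, -0.0, -0.002]
ft_force: [-7.3, -1.7, -0.0]
grip_width: 0.0082
grasp_force: 60.5
```

```bash
cat > t.py <<'E'
from hand import *
hand(cams=("scene","side"))
E
python3 t.py
```

```text
tcp [0.4394 0.2312 0.0455] heading toolx -171.19195436936553 j [ 0.48  0.4  -0.3   0.88  0.    0.33] [-7.3414 -1.688  -0.0019] 0.008168601597071097 60.4809128985471
scene 833 axis xy at tcp level (mm) [-64.8172   1.8946] tilt deg [-10.467    3.5687] z range [-54.6859  24.9096] res 0.0007323708019730535
   tilt0 xy [-61.4542   0.4011] 0.0011570483108424498 rim slopes deg [23.7434  2.0549] rim z at axis mm -43.18562874131722 resid 8.715191397955728
side 443 axis xy at tcp level (mm) [-65.1896   3.6234] tilt deg [-12.4112   4.8681] z range [-53.6754  28.2132] res 0.000883244203327041
   tilt0 xy [-61.9227   1.8925] 0.0015753930292517412 rim slopes deg [19.8904  6.0111] rim z at axis mm -40.76709208671812 resid 6.892818563425593
```

Request:
arm_command(slide=[[-0.15,0,0],[-0.3,0,0],[-0.4,0,0],[-0.4,0,0],[-0.4,0,0]], spin=[0,0,0,0,0])

```text
clock: 10.1
eef_pos: [0.4394, 0.2306, 0.0446]
tool_rot: [-0.077, 0.997, -0.001, -0.005]
ft_force: [-12.3, -2.9, 2.9]
grip_width: 0.0082
grasp_force: 61.5
```

```bash
python3 t.py
```

```text
tcp [0.4394 0.2306 0.0446] heading toolx -171.14924874040483 j [ 0.48  0.41 -0.29  0.89  0.    0.33] [-12.2829  -2.9312   2.9475] 0.008206004011697908 61.509491556721514
scene 830 axis xy at tcp level (mm) [-65.0446   2.0986] tilt deg [-11.2037   3.8415] z range [-55.6625  25.1244] res 0.0007109179237738197
   tilt0 xy [-61.5334   0.7561] 0.001227235139853046 rim slopes deg [15.8776 -4.2055] rim z at axis mm -42.6442986252878 resid 9.892757457665956
side 444 axis xy at tcp level (mm) [-66.2752   3.4391] tilt deg [-13.7409   3.8316] z range [-54.4318  25.9578] res 0.0008516065937575409
   tilt0 xy [-61.9981   1.9661] 0.0016681510382585939 rim slopes deg [21.8853  8.5981] rim z at axis mm -39.9129995292318 resid 6.823160135497623
```

Request:
arm_command(slide=[[-0.2,0,0],[-0.3,0,-0.2],[-0.3,0,-0.5],[-0.3,0,-0.8],[-0.3,0,-1.0]], spin=[0,0,0,0,0])

```text
clock: 10.82
eef_pos: [0.4428, 0.2316, 0.0542]
tool_rot: [-0.077, 0.997, -0.0, -0.005]
ft_force: [-8.6, -0.0, -3.1]
grip_width: 0.0082
grasp_force: 59.9
```

```bash
python3 t.py
```

```text
tcp [0.4428 0.2316 0.0542] heading toolx -171.12319658631495 j [ 0.48  0.4  -0.27  0.91  0.    0.33] [-8.6482 -0.0062 -3.127 ] 0.00818959539483551 59.87785825916035
scene 832 axis xy at tcp level (mm) [-62.7933   1.8492] tilt deg [-6.2465  3.8619] z range [-47.5225  28.4643] res 0.0007385853819474215
   tilt0 xy [-61.4814   0.8556] 0.0010071574436414862 rim slopes deg [16.7027  3.1204] rim z at axis mm -37.32186121003313 resid 7.443542343146342
side 449 axis xy at tcp level (mm) [-63.543   3.001] tilt deg [-8.1861  4.7113] z range [-45.2292  35.345 ] res 0.0008478606915755735
   tilt0 xy [-61.2544   2.1605] 0.0012641576060536883 rim slopes deg [8.0883 1.332 ] rim z at axis mm -35.5106747910916 resid 8.0636172305855
```

Request:
arm_command(slide=[[0.8,0,0],[0.8,0,0.7],[-0.1,0,0.7],[-0.4,0,0.6],[-0.4,0,0.3]], spin=[0,0,0,0,0])

```text
clock: 11.55
eef_pos: [0.4416, 0.2302, 0.0496]
tool_rot: [-0.077, 0.997, -0.002, -0.01]
ft_force: [-18.8, -3.1, 4.3]
grip_width: 0.0079
grasp_force: 62.0
```

Request:
arm_command(slide=[[-0.1,0,-0.2],[-0.1,0,-0.4],[-0.1,0,-0.6],[-0.1,0,-0.6],[-0.1,0,-0.6]], spin=[0,0,0,0,0])

```text
clock: 12.18
eef_pos: [0.4441, 0.2311, 0.0557]
tool_rot: [-0.078, 0.997, -0.001, -0.009]
ft_force: [-16.9, -1.7, 1.9]
grip_width: 0.0083
grasp_force: 61.6
```

```bash
python3 t.py
```

```text
tcp [0.4441 0.2311 0.0557] heading toolx -171.10896294131396 j [ 0.48  0.4  -0.26  0.93  0.    0.32] [-16.9333  -1.6573   1.8729] 0.008337509915124976 61.6307653745298
scene 841 axis xy at tcp level (mm) [-62.3155   0.9347] tilt deg [-5.2856  3.5259] z range [-46.4692  28.5139] res 0.0007133196139945258
   tilt0 xy [-61.0237   0.1711] 0.0009109575129336508 rim slopes deg [12.506  -0.1567] rim z at axis mm -37.71344719618474 resid 7.7427662419283
side 445 axis xy at tcp level (mm) [-62.2943   2.7056] tilt deg [-5.9985  4.4171] z range [-43.8941  34.4721] res 0.000967763231275745
   tilt0 xy [-61.3645   1.6144] 0.0011723547448949448 rim slopes deg [ 3.3946 -2.5202] rim z at axis mm -35.652237043163915 resid 5.623603825753801
```

Request:
arm_command(slide=[[0,0,-0.3],[0,0,-0.5],[0.9,0,-0.5],[0.9,0,0.6],[0.9,0,0.9]], spin=[0,0,0,0,0])

```text
clock: 12.9
eef_pos: [0.4416, 0.2315, 0.0487]
tool_rot: [-0.077, 0.997, -0.0, -0.002]
ft_force: [-10.3, -1.3, 6.7]
grip_width: 0.0083
grasp_force: 63.2
```

```bash
python3 t.py
```

```text
tcp [0.4416 0.2315 0.0487] heading toolx -171.17299397748798 j [ 0.48  0.4  -0.29  0.89  0.    0.33] [-10.2696  -1.2855   6.6915] 0.008283917127548977 63.21722824475728
scene 838 axis xy at tcp level (mm) [-62.9046  -0.2873] tilt deg [-8.424   2.2931] z range [-51.4944  25.1812] res 0.0007602643945484738
   tilt0 xy [-60.6745  -1.0987] 0.0010609865894666906 rim slopes deg [19.7417  1.408 ] rim z at axis mm -41.61712629815181 resid 7.210061173468895
side 454 axis xy at tcp level (mm) [-64.3938   0.6565] tilt deg [-12.1235   1.6156] z range [-50.5692  30.974 ] res 0.0008914807113763884
   tilt0 xy [-61.1859   0.1637] 0.001279551376448869 rim slopes deg [10.955   5.1011] rim z at axis mm -37.55156141601313 resid 9.25735177787282
```

Request:
arm_command(slide=[[0.8,0,0],[0.8,0,0.3],[0,0,0.3],[-0.5,0,0.2],[-0.5,0,-0.3]], spin=[0,0,0,0,0])

```text
clock: 13.62
eef_pos: [0.442, 0.2307, 0.05]
tool_rot: [-0.077, 0.997, -0.001, -0.007]
ft_force: [-10.7, -1.5, -1.2]
grip_width: 0.0083
grasp_force: 61.3
```

Request:
arm_command(slide=[[-0.1,0,-0.3],[-0.1,0,-0.6],[-0.1,0,-0.9],[0.7,0,-0.9],[1.6,0,-0.9]], spin=[0,0,0,0,0])

```text
clock: 14.25
eef_pos: [0.4335, 0.2304, 0.0614]
tool_rot: [-0.077, 0.997, 0.0, 0.001]
ft_force: [1.4, 0.2, -2.6]
grip_width: 0.008
grasp_force: 61.4
```

```bash
python3 t.py
```

```text
tcp [0.4335 0.2304 0.0614] heading toolx -171.2247710522033 j [ 0.49  0.37 -0.3   0.91 -0.    0.34] [ 1.4328  0.1789 -2.5979] 0.00801625300110571 61.41618927828404
scene 869 axis xy at tcp level (mm) [-59.6268  -1.4812] tilt deg [0.3929 2.4148] z range [-36.3744  34.9176] res 0.0007975551382745985
   tilt0 xy [-60.3349  -2.2372] 0.0007790775654453394 rim slopes deg [5.085  2.7585] rim z at axis mm -31.007813091631817 resid 5.601932161828433
side 507 axis xy at tcp level (mm) [-57.5885   0.0032] tilt deg [-0.805   1.5318] z range [-37.2026  39.9192] res 0.00091489324345298
   tilt0 xy [-57.5785  -0.1772] 0.000966626861452699 rim slopes deg [4.3136 6.413 ] rim z at axis mm -29.57515585188613 resid 4.6662927007398975
```

Request:
arm_command(slide=[[0,0,0.3],[0,0,0.6],[0,0,0.8],[0,0,0.9],[0,0,0.9]], spin=[0,0,0,0,0])

```text
clock: 14.98
eef_pos: [0.4328, 0.2302, 0.0521]
tool_rot: [-0.077, 0.997, -0.0, -0.0]
ft_force: [-0.1, -0.1, -2.6]
grip_width: 0.008
grasp_force: 61.5
```

```bash
python3 t.py
```

```text
tcp [0.4328 0.2302 0.0521] heading toolx -171.20368095502178 j [ 0.49  0.38 -0.31  0.88  0.    0.34] [-0.0702 -0.1314 -2.6209] 0.007980093434207296 61.469205991888884
scene 846 axis xy at tcp level (mm) [-60.3358  -2.0225] tilt deg [1.1924 2.5596] z range [-36.7522  33.5864] res 0.0007999445944027982
   tilt0 xy [-60.3323  -1.889 ] 0.0007977333234105294 rim slopes deg [6.589  3.9199] rim z at axis mm -31.15901448591551 resid 5.606334055992291
side 475 axis xy at tcp level (mm) [-59.5755   0.023 ] tilt deg [-0.3329  0.7459] z range [-36.5527  34.0006] res 0.0008788051950396961
   tilt0 xy [-59.4776  -0.1678] 0.0008921361504711928 rim slopes deg [9.1196 6.9257] rim z at axis mm -28.634274733941012 resid 9.324576831531342
```

Not yet touching; lower finely.

Request:
arm_command(slide=[[0,0,0.05],[0,0,0.1],[0,0,0.15],[0,0,0.2],[0,0,0.2]], spin=[0,0,0,0,0])

```text
clock: 15.7
eef_pos: [0.4328, 0.2302, 0.0503]
tool_rot: [-0.077, 0.997, -0.0, -0.0]
ft_force: [0.3, 0.2, -3.8]
grip_width: 0.0076
grasp_force: 61.5
```

Request:
arm_command(slide=[[0,0,0.05],[0,0,0.1],[0,0,0.15],[0,0,0.2],[0,0,0.2]], spin=[0,0,0,0,0])

```text
clock: 16.32
eef_pos: [0.4324, 0.2308, 0.049]
tool_rot: [-0.077, 0.997, 0.001, -0.0]
ft_force: [-6.1, 1.6, 6.2]
grip_width: 0.0079
grasp_force: 62.5
```

Request:
arm_command(slide=[[0,0,-0.05],[0,0,-0.05],[0,0,-0.05],[0,0,-0.05],[0,0,-0.05]], spin=[0,0,0,0,0], jaw=3.5)

```text
clock: 16.95
eef_pos: [0.4329, 0.2302, 0.0487]
tool_rot: [-0.077, 0.997, -0.0, 0.0]
ft_force: [1.3, 0.2, 0.2]
grip_width: 0.0348
grasp_force: 0.0
```

```bash
python3 t.py
```

```text
tcp [0.4329 0.2302 0.0487] heading toolx -171.20610666671075 j [ 0.49  0.38 -0.31  0.88 -0.    0.34] [1.2711 0.2003 0.2187] 0.034799088474648285 0.0
scene 775 axis xy at tcp level (mm) [-59.573   -0.9386] tilt deg [-0.9592  0.7088] z range [-38.1175  31.1267] res 0.0007927584651158531
   tilt0 xy [-59.1602  -0.9324] 0.0008110452835500687 rim slopes deg [13.5414  5.6804] rim z at axis mm -30.614894237786427 resid 7.441018971823146
side 415 axis xy at tcp level (mm) [-58.9292   0.9352] tilt deg [-1.661  -0.0264] z range [-37.9     30.1237] res 0.0008775040720310698
   tilt0 xy [-58.7481   0.842 ] 0.0009452644876654578 rim slopes deg [4.6396 7.3489] rim z at axis mm -30.058197346034877 resid 2.2509770492373016
```

Request:
arm_command(slide=[[0,0,-4],[0,0,-10],[0,0,-16],[0,-4,-18],[0,-10,-18]], spin=[0,0,0,0,0])

```text
clock: 17.68
eef_pos: [0.4498, 0.1319, 0.2314]
tool_rot: [-0.079, 0.997, 0.001, 0.003]
ft_force: [0.1, 0.5, -0.5]
grip_width: 0.0346
grasp_force: 0.0
```

Request:
arm_command(slide=[[0,-6,0],[0.5,-12,0],[0.5,-18,0],[1,-24,0],[1,-30,0]], spin=[-10,-20,-30,-40,-47])

```text
clock: 18.3
eef_pos: [0.4809, -0.1413, 0.229]
tool_rot: [-0.464, 0.886, -0.0, 0.0]
ft_force: [0.7, -0.4, 0.3]
grip_width: 0.0346
grasp_force: 0.0
```

```bash
python3 - <<'E'
from hand import *
hand(cams=())
p=camera("scene"); c=cloud(p); px=p["pixels"].astype(int); T=np.radians(8.8)
m=(p["range_z"]>0)&(px[...,2]>1.3*px[...,0])&(c[...,0]>.4)&(c[...,0]<.57)&(c[...,1]>.17)&(c[...,1]<.3)&(c[...,2]>.01); q=c[m]
print("mugA rim z",np.percentile(q[:,2],[1,98,99.5]),"xy centre",(q[q[:,2]>.07].min(0)+q[q[:,2]>.07].max(0))/2)
t=np.array([[q[(abs(q[:,0]-x)<.006)][:,2].max()] for x in(.46,.475,.49,.505,.52)]).ravel(); print("rim vs x",t)
E
```

```text
tcp [ 0.4809 -0.1413  0.229 ] heading toolx -124.65562462321611 j [-0.29  0.24  0.    1.33  0.   -1.25] [ 0.7228 -0.3741  0.3241] 0.034571418807303744 0.0
mugA rim z [0.0193 0.0859 0.087 ] xy centre [0.4804 0.2392 0.0789]
rim vs x [0.0876 0.0866 0.0877 0.0871 0.0867]
```

Request:
arm_command(slide=[[4,-4,0],[8,-8,0],[12,-12,0],[16,-15,1],[17.5,-16.5,2.5]], spin=[-10,-20,-30,-40,-47], jaw=6)

```text
clock: 18.98
eef_pos: [0.5157, -0.3806, 0.2033]
tool_rot: [0.777, -0.629, 0.001, 0.0]
ft_force: [-0.0, 1.4, 0.2]
grip_width: 0.06
grasp_force: 0.0
```

Request:
arm_command(slide=[[0,0,0],[0,0,0],[0,0,0],[0,0,0],[0,0,0]], spin=[0,0,0,0,0])

```text
clock: 19.6
eef_pos: [0.5161, -0.3771, 0.2045]
tool_rot: [0.777, -0.629, 0.0, -0.0]
ft_force: [1.2, -0.1, -0.1]
grip_width: 0.06
grasp_force: 0.0
```

```bash
python3 -W ignore - <<'E'
from look import *
look("B1",-5.1,(-.55,-.27))
E
```

```text
tcp [ 0.5161 -0.3771  0.2045] toolx [ 0.2088 -0.978   0.0007] tooly [-0.978  -0.2088 -0.0006]
wrist base [ 0.5369 -0.3521  0.0449] hd [ 0.2391 -0.9557  0.1718] 574 heading -75.95573674555608 grip [ 0.5235 -0.4047  0.106 ] tool-frame offset of grip from TCP (cm) [ 2.8421 -0.1386  9.8576]
scene base [ 0.5367 -0.3526  0.0465] hd [nan nan nan] 0 heading nan grip [nan nan nan] tool-frame offset of grip from TCP (cm) [nan nan nan]
```

View pics/B1wrist.png

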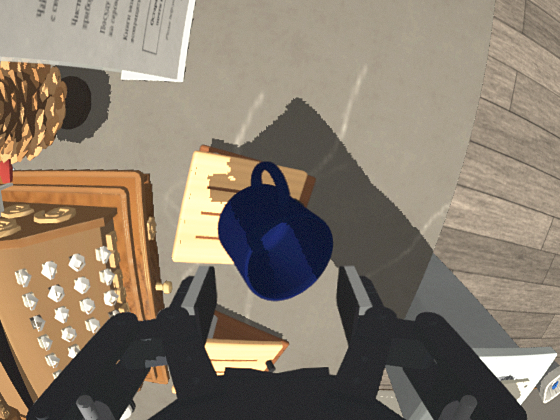

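Request:
arm_command(slide=[[2,-0.1,0],[3.1,-0.1,2],[3.1,-0.1,6],[3.1,-0.1,10],[3.1,-0.1,11.6]], spin=[-1,-1,-1,-1,-1])

```text
clock: 20.32
eef_pos: [0.5209, -0.4061, 0.0832]
tool_rot: [0.783, -0.623, -0.004, 0.0]
ft_force: [-0.3, 0.4, 0.3]
grip_width: 0.0603
grasp_force: 0.0
```

Request:
arm_command(slide=[[0,0,0],[0,0,0],[0,0,0],[0,0,0],[0,0,0]], spin=[0,0,0,0,0])

```text
clock: 20.95
eef_pos: [0.5235, -0.4079, 0.0885]
tool_rot: [0.783, -0.622, 0.001, -0.0]
ft_force: [-1.0, 0.2, -0.3]
grip_width: 0.06
grasp_force: 0.0
```

```bash
python3 -W ignore - <<'E'
from look import *
look("B2",-5.1,(-.55,-.27))
print(get_obs()["ft_force"])
E
```

```text
tcp [ 0.5235 -0.4079  0.0885] toolx [ 0.2253 -0.9743  0.0008] tooly [-0.9743 -0.2253 -0.0007]
wrist base [ 0.5364 -0.3524  0.0441] hd [ 0.2608 -0.9479  0.1829] 1855 heading -74.61814840519887 grip [ 0.5243 -0.4045  0.1059] tool-frame offset of grip from TCP (cm) [-0.3131 -0.1521 -1.7358]
scene base [ 0.5353 -0.3529  0.0459] hd [nan nan nan] 0 heading nan grip [nan nan nan] tool-frame offset of grip from TCP (cm) [nan nan nan]
[ 0.6191 -0.5986 -0.8699]
```

Aligned; close.

Request:
arm_command(slide=[[0,0,0],[0,0,0],[0,0,0],[0,0,0],[0,0,0]], spin=[0,0,0,0,0], jaw=0.5)

```text
clock: 21.68
eef_pos: [0.5229, -0.408, 0.0876]
tool_rot: [0.783, -0.623, -0.0, 0.0]
ft_force: [-1.6, -1.1, 0.1]
grip_width: 0.0074
grasp_force: 59.6
```

Request:
arm_command(slide=[[0,0,-1],[0,0,-3],[0,0,-7],[0,0,-11],[0,0,-15]], spin=[0,0,0,0,0])

```text
clock: 22.3
eef_pos: [0.5234, -0.4071, 0.2392]
tool_rot: [0.783, -0.622, -0.0, -0.0]
ft_force: [0.7, -0.1, -3.4]
grip_width: 0.0078
grasp_force: 59.4
```

```bash
python3 t.py
```

```text
tcp [ 0.5234 -0.4071  0.2392] heading toolx -76.96116222462113 j [-0.66  0.58  0.54  1.53  0.   -2.46] [ 0.6972 -0.1182 -3.3657] 0.0077684922865838 59.38912265616162
scene 3002 axis xy at tcp level (mm) [-60.2627  -1.6641] tilt deg [-0.6763 -2.3024] z range [-39.4864  29.613 ] res 0.0006519016608552974
   tilt0 xy [-60.815   -1.3738] 0.0006878234603782674 rim slopes deg [13.5088 -4.6543] rim z at axis mm -33.4787362187378 resid 7.220452282505311
side few 34
```

Request:
arm_command(slide=[[-5,1,0],[-11,0.5,0],[-17,0,0],[-23,-1,0],[-28.2,-2.4,0]], spin=[10,20,30,40,50])

```text
clock: 23.02
eef_pos: [0.4817, -0.1259, 0.2369]
tool_rot: [-0.445, 0.896, 0.001, -0.001]
ft_force: [0.4, 0.8, -2.4]
grip_width: 0.0079
grasp_force: 59.5
```

Request:
arm_command(slide=[[-4,4,0],[-8,8,0],[-12,12,0],[-16,16,0],[-17.4,17.2,0]], spin=[10,20,30,40,44.2])

```text
clock: 23.65
eef_pos: [0.448, 0.1164, 0.2368]
tool_rot: [-0.078, 0.997, 0.0, -0.001]
ft_force: [-0.9, -0.5, -2.8]
grip_width: 0.0081
grasp_force: 59.3
```

Request:
arm_command(slide=[[0,0,4],[0,0,8],[0,0,12],[0,0,14],[0,0,14]], spin=[0,0,0,0,0])

```text
clock: 24.28
eef_pos: [0.4469, 0.1137, 0.0954]
tool_rot: [-0.078, 0.997, -0.0, -0.003]
ft_force: [1.2, -0.9, -2.7]
grip_width: 0.0081
grasp_force: 59.5
```

```bash
cat >> t.py <<'E'
o=get_obs(); t=o["eef_pos"]; T=np.radians(8.8); d=np.array(t[:2])-[.510,.125]; print("X,Y in right comp",d@[np.cos(T),np.sin(T)],d@[-np.sin(T),np.cos(T)])
E
python3 t.py
```

```text
tcp [0.4469 0.1137 0.0954] heading toolx -171.01710084879568 j [ 0.25  0.28 -0.32  0.98  0.    0.09] [ 1.2105 -0.8844 -2.7231] 0.008140760509148894 59.45043986483799
scene 1035 axis xy at tcp level (mm) [-63.746  -5.048] tilt deg [-3.1165 -1.7254] z range [-39.7779  30.3598] res 0.0007511067047447084
   tilt0 xy [-62.2039  -4.3711] 0.0007403171858585411 rim slopes deg [12.0838  8.9375] rim z at axis mm -32.446619582325866 resid 6.143477292725132
side 318 axis xy at tcp level (mm) [-63.4381  -1.614 ] tilt deg [-1.3054  2.0129] z range [-42.2747  35.7207] res 0.0008771169752659937
   tilt0 xy [-63.3655  -2.7337] 0.0009318915643302603 rim slopes deg [6.6328 6.7728] rim z at axis mm -33.952599561583746 resid 5.728315408979133
X,Y in right comp -0.06132628171973753 -0.0014514822906162052
```

Request:
arm_command(slide=[[0,0.3,1],[0,0.3,2.5],[0,0.3,3.8],[0,0.3,4.2],[0,0.3,4.2]], spin=[0,0,0,0,0])

```text
clock: 25.0
eef_pos: [0.4492, 0.117, 0.0557]
tool_rot: [-0.078, 0.997, 0.0, -0.0]
ft_force: [0.5, -0.1, -2.0]
grip_width: 0.0079
grasp_force: 59.4
```

Request:
arm_command(slide=[[0,0,0.1],[0,0,0.15],[0,0,0.2],[0,0,0.25],[0,0,0.3]], spin=[0,0,0,0,0])

```text
clock: 25.62
eef_pos: [0.4494, 0.117, 0.0529]
tool_rot: [-0.078, 0.997, 0.0, 0.0]
ft_force: [0.6, 0.3, -2.2]
grip_width: 0.0077
grasp_force: 59.4
```

```bash
python3 t.py
```

```text
tcp [0.4494 0.117  0.0529] heading toolx -171.03434240628098 j [ 0.25  0.33 -0.37  0.86  0.    0.1 ] [ 0.6304  0.3052 -2.2475] 0.007652996331117146 59.37971280553146
scene 959 axis xy at tcp level (mm) [-63.4715  -5.1824] tilt deg [-2.0732 -0.7525] z range [-39.2599  29.4452] res 0.000719278331472166
   tilt0 xy [-62.2937  -4.4777] 0.000719669838058136 rim slopes deg [9.1961 5.4529] rim z at axis mm -33.67723277813919 resid 5.963187995181821
side 297 axis xy at tcp level (mm) [-62.4007  -2.5812] tilt deg [-2.588   0.3491] z range [-40.6795  25.2554] res 0.0007707365600183244
   tilt0 xy [-61.9922  -2.9507] 0.0008701073909117216 rim slopes deg [19.8053 18.4545] rim z at axis mm -33.55394158368867 resid 5.756693269701868
X,Y in right comp -0.06118870909966334 0.0013877774241148038
```

Request:
arm_command(slide=[[0,0,0.1],[0,0,0.15],[0,0,0.2],[0,0,0.25],[0,0,0.3]], spin=[0,0,0,0,0])

```text
clock: 26.35
eef_pos: [0.4493, 0.117, 0.0498]
tool_rot: [-0.078, 0.997, -0.0, 0.0]
ft_force: [-0.1, 0.9, -2.4]
grip_width: 0.0079
grasp_force: 59.4
```

Request:
arm_command(slide=[[0,0,0.05],[0,0,0.1],[0,0,0.15],[0,0,0.2],[0,0,0.2]], spin=[0,0,0,0,0])

```text
clock: 26.98
eef_pos: [0.4493, 0.1169, 0.0479]
tool_rot: [-0.078, 0.997, -0.0, -0.0]
ft_force: [0.5, -0.1, -1.3]
grip_width: 0.0076
grasp_force: 59.5
```

Request:
arm_command(slide=[[0,0,0.05],[0,0,0.1],[0,0,0.15],[0,0,0.15],[0,0,0.15]], spin=[0,0,0,0,0])

```text
clock: 27.6
eef_pos: [0.4487, 0.1167, 0.0473]
tool_rot: [-0.078, 0.997, -0.0, -0.0]
ft_force: [-6.0, -2.2, 9.3]
grip_width: 0.0078
grasp_force: 60.8
```

Contact; release, then rise clear.

Request:
arm_command(slide=[[0,0,-0.05],[0,0,-0.05],[0,0,-0.05],[0,0,-0.05],[0,0,-0.05]], spin=[0,0,0,0,0], jaw=3.5)

```text
clock: 28.22
eef_pos: [0.4494, 0.117, 0.0468]
tool_rot: [-0.078, 0.997, 0.0, -0.0]
ft_force: [-1.1, -0.3, -0.2]
grip_width: 0.0352
grasp_force: 0.0
```

Request:
arm_command(slide=[[0,0,-2],[0,0,-6],[0,0,-12],[0,0,-18],[0,0,-20]], spin=[0,0,0,0,0])

```text
clock: 28.85
eef_pos: [0.4512, 0.1175, 0.2512]
tool_rot: [-0.078, 0.997, 0.001, 0.004]
ft_force: [-0.4, -0.1, -0.5]
grip_width: 0.0354
grasp_force: 0.0
```

Request:
arm_command(slide=[[0,-3,0],[0,-8,0],[0,-14,0],[0,-15,0],[0,-15,0]], spin=[0,0,0,0,0])

```text
clock: 29.48
eef_pos: [0.4726, -0.0315, 0.2466]
tool_rot: [-0.077, 0.997, 0.0, -0.0]
ft_force: [-0.3, 1.1, -0.3]
grip_width: 0.0351
grasp_force: 0.0
```

```bash
python3 - <<'E'
from h import *
s=camera("scene"); w=camera("wrist"); print(get_obs()["ft_force"],get_obs()["grip_width"])
f=lambda p,a,b,c,e,k:cv2.resize(p["pixels"][a:b,c:e],k,interpolation=cv2.INTER_CUBIC)
im=np.hstack([f(s,140,270,190,320,(400,400)),cv2.resize(w["pixels"],(400,400))])
cv2.imwrite('pics/m6.png',cv2.cvtColor(im,cv2.COLOR_RGB2BGR))
c=cloud(s); px=s["pixels"].astype(int)
for y0,y1 in((.185,.3),(.06,.178)):
  m=(s["range_z"]>0)&(px[...,2]>1.3*px[...,0])&(c[...,0]>.45)&(c[...,0]<.57)&(c[...,1]>y0)&(c[...,1]<y1)&(c[...,2]>.01)&(c[...,2]<.12); q=c[m]
  print([round(float(q[abs(q[:,0]-x)<.006][:,2].max()),4) for x in np.arange(.475,.54,.012) if (abs(q[:,0]-x)<.006).sum()>3])
E
```

```text
[-0.07742114 -0.01125488  0.14053132] 0.034624524414864084
[0.0877, 0.0861, 0.0871, 0.0857, 0.0871, 0.0869]
[0.0877, 0.0872, 0.0864, 0.087, 0.0862, 0.0874]
```

View pics/m6.png

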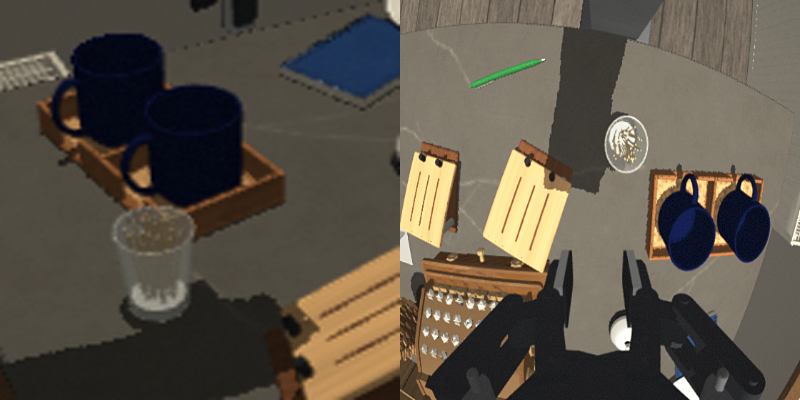

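The picture shows both mugs upright in their compartments, with level rims at z = 0.087 and handles out through the front notches. The glass is standing where it was.

```bash
python3 -c "
from workcell import *
print(job_done())"
```

```text
the job is handed in; nothing more can be done
None
```

Both navy mugs are released and standing upright in the tray, one per compartment, with handles out through the front notches; the toothpick glass is undisturbed, and I handed the job in at about 30 s.

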